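Clamp a drawer front in the routing jig

TASK

Get the drawer-front blank ready for the router: push it along the jig until its end is up against the dark end stop, then push the two red cam levers round with a finger, fully home against their pins, so that they clamp the blank tight against the fence. Only push: do not pick anything up, and leave the tools and other things on the bench where they are.

Things in the scene. Friction and masses are not known exactly. Their poses are not given: they have to be found in the camera images.
- jig: routing jig, screwed to the bench: grey base board 240 (x) x 460 (y) x 18 mm. Origin: centre of its underside, on the bench top. x points square into the fence, y along the fence towards the end stop, z up. The cam levers pivot on the near side at x = -51.5 mm, y = 95 (left) and -60 mm (right). The base stays put.
- fence_face (a point): on the inner face of the fence, the medium brown batten 26 mm high above the base: x = 60, y = 0, z = 31 mm in the jig's frame. The fence runs along y from -200 to 200 mm.
- stop_face (a point): the point on the end stop's face that the middle of the blank's end should meet: x = 20, y = 130, z = 31 mm in the jig's frame. The stop is a dark brown block 26 mm high above the base, x = -19 to 56 mm.
- blank: loose pine blank (drawer front with a shallow groove begun in its top), 80 (x) x 260 (y) x 26 mm, about 0.3 kg, lying on the jig's base, 12 to 30 mm short of the end stop and under 5 mm off the fence. Origin: centre of its underside, axes nearly along the jig's. Seated, its origin is at x = 20, y = 0, z = 18 mm in the jig's frame.
- blank_push_end (a point): centre of the blank's end away from the end stop (the end to push), at half thickness
- blank_stop_end (a point): centre of the blank's end that faces the end stop, at half thickness
- lever_left (a joint): left cam lever's angle (rad) about its upright pivot: 0 = arm along the jig's -x, out over the front edge; grows anticlockwise from above, the arm swinging towards -y; 1.571 = home, its limit, parallel to the blank. Starts at -0.3 to 0.4, off the blank. Stays where left. Moves with 1 to 2 N at its end; the last 0.6 rad, as the cam bites, up to about 8 N.
- left_pivot (a point): the left red cam lever: an eccentric disc 48 mm across and an arm 20 mm wide whose rounded end (24 mm wide) is 124 mm from the pivot; 18 mm thick, underside 24 mm and top 42 mm above the bench. This point: on the pivot axis at the top face; its frame turns with the lever, the arm along its own -x. As it bites it drags the blank towards the end stop.
- left_tip (a point): on the top face of the left lever's rounded end, 112 mm from the pivot
- left_pin (a point): top centre of the left lever's home pin: steel, 8 mm across, 44 mm above the bench, between the closed arm and the blank, 85 mm from the pivot along -y; at home the arm lies against it
- lever_right (a joint): right cam lever's angle (rad) about its upright pivot: 0 = arm along the jig's -x, out over the front edge; grows anticlockwise from above, the arm swinging towards -y; 1.571 = home, its limit, parallel to the blank. Starts at -0.3 to 0.4, off the blank. Stays where left. Moves with 1 to 2 N at its end; the last 0.6 rad, as the cam bites, up to about 8 N.
- right_pivot (a point): the right red cam lever: an eccentric disc 48 mm across and an arm 20 mm wide whose rounded end (24 mm wide) is 124 mm from the pivot; 18 mm thick, underside 24 mm and top 42 mm above the bench. This point: on the pivot axis at the top face; its frame turns with the lever, the arm along its own -x. As it bites it drags the blank towards the end stop.
- right_tip (a point): on the top face of the right lever's rounded end, 112 mm from the pivot
- right_pin (a point): top centre of the right lever's home pin: steel, 8 mm across, 44 mm above the bench, between the closed arm and the blank, 85 mm from the pivot along -y; at home the arm lies against it
- pencil: not part of the job: a flat red carpenter's pencil, 150 x 13 x 7 mm, lying on top of the fence
- setup_block: not part of the job: a brass setup block, 25 x 50 x 25 mm, standing on the front left corner of the jig's base
- sanding_block: not part of the job: a cork sanding block, 62 x 107 x 30 mm, lying on the bench just in front of the jig
- tape_roll: not part of the job: a yellow roll of masking tape lying flat, 96 mm across, 25 mm high
- glue_bottle: not part of the job: a white glue bottle with an orange cap, 60 mm across, 170 mm tall, standing
- try_square: not part of the job: a try square lying flat, dark wooden stock 22 x 110 x 18 mm and steel blade 160 mm long; origin under the centre of the stock
- f_clamp: not part of the job: a steel F-clamp with a red handle lying flat, bar 300 mm long, about 27 mm high
- tape_measure: not part of the job: a yellow tape measure, 45 x 65 x 55 mm, standing

How it is judged:
By the outcome, as a careful person would: the job done as asked, in the order asked, and still so for the second after the job is handed in, with the robot touching nothing.
It also fails if it takes over 67 s, if anything falls off the work surface, if the arm or the gripper's body presses on something with over 40 N, if the wrist force passes 120 N, or if a joint passes its speed limit or range.

ROBOT

A 6-joint arm with a two-finger parallel gripper is mounted at the origin on the work surface. World frame = base frame: x ahead of the robot, y to its left, z up, the work surface at z = 0. Lengths are in m, angles in rad, forces in N, time in s.
With the tool pointing down it reaches from about 0.25 to 0.725 m from the base axis. Payload 4 kg.
Tool frame: the origin (TCP) lies midway between the tips of the shut fingers; the grasp point (between the pads) lies 19 mm behind it; x points along the fingers, y is the direction in which the jaws open and shut, and the axes are right-handed (so a half turn about x gives the same grasp; the last joint's range is limited). The gripper opens to 85 mm and grips with 20 to 120 N. Pads are 22 mm wide; open, the fingers measure 114 mm over their backs; the gripper's body (76 mm by 85 mm) begins 54 mm behind the grasp point. The pads swing forward as they close: fully open they stand 13 mm farther back than shut.
Start: joints at [-1.192, 0.241, 0.005, 1.335, 0, 1.571], TCP at [0.185, -0.465, 0.231] pointing down, gripper open.
Joint ranges: [-2.72, 2.72], [-1.05, 1.87], [-1.09, 1.28], [-1.99, 2.15], [-1.42, 1.44], [-3.14, 3.14]. Speed limits (rad/s): [2.79, 2.79, 3.14, 3.14, 3.14, 3.14].

INTERFACE

Orientations are given as a unit quaternion [x, y, z, w].
In Python, from workcell import * gives the robot as it stands.
- The arm moves only by the tool play_rows, never from a script. Its argument "plan" is a list of rows, each a list of 7 numbers: the shift along the tool's x, y, z in mm, then the turn, a rotation vector about the tool's x, y, z in rad, then the closure, from -1 (fully open) to 1 (shut). In form: [[x, y, z, rx, ry, rz, grip], ...]. A call has 1 to 20 rows; each row shifts and turns the commanded pose from where the row before left it, along the tool's axes as they then stand; what a row does not reach is not made up. A row lasts 1/12 s, in which the tool goes at most 41.7 mm and 7.16 degrees, less where a joint would pass 70% of its speed; a pose out of reach is approached as far as the arm can. A call with a gripper value outside its range is refused whole. The fingers move at their own pace and stop on an object; the grip force is fixed at half the most. Time passes only in rows, so rows that do not move let the fingers close. It gives the time, the measured TCP pose, the force and the opening at its end, in the units of the state.
- get_obs(): the state, without advancing time (a new reading comes with each control period).
- camera(name): name is "scene" or "top" or "wrist"; returns a dict with "frame" (480x640x3 uint8, red, green, blue), "depth" (480x640 float32, m along the optical axis (not along the pixel's ray), 0 where there is no reading), "fx", "fy", "cx", "cy" (pixels), "distortion" ([k1, k2, p1, p2, k3] as OpenCV has them; the pictures are not rectified), "camera_from_world" (4x4, takes a point from world to camera coordinates). Camera axes: x right, y up, looking along -z (the intrinsics and any distortion apply to the point x, -y, -z); pixel columns grow to the right and rows downward; lengths in m; the calibration is good to about 2 mm. A picture is of the moment at which its call begins.
- job_done(): hands the job in, once; it reports no verdict.
Trained networks look in a picture, given as the dict that the camera call returned (one of the last four; its "shot" number tells which), for a name from the list of things; names that differ only in an ending like _2 or _b are one class to them, and where a whole thing is asked for, a point or a joint stands for the part that bears it (a point fixed in the world has none). Each returns a list of dicts, best first, with "confidence" (0 to 1); they miss things now and then, are a little off and sometimes report something else, mostly with a low value. They report only what shows in the picture. A call takes as long as a camera call.
- search_frame(thing, picture): "centre" ([x, y, z] in m, in world coordinates, good to about 4 mm: the middle of the surface that is visible of it).
- pinpoint(thing, picture): "centre" ([x, y, z] in m, in world coordinates, good to about 4 mm: a listed point, or the origin of a listed thing).
The state is a dict: "clock": time; "joint_pos": joint angles; "joint_vel": joint speeds; "tau": joint torques, N m; "eef_pos": TCP position; "tool_rot": TCP orientation; "ft_force": force on the tool from outside, world axes, zero at the start; "ft_torque": the same for the moment, N m; "grip_width": finger opening in m.
Only numpy, scipy, OpenCV 4.12 (cv2) and the standard library are available. Lean on these libraries where they do the work, as an engineer would, in place of code of your own. Each camera call takes 0.05 s, during which the arm holds its last target. There are 200 camera calls.

## Working session

There is one attempt and no reset: what is moved stays moved. The work goes in short steps, Python scripts to look and compute and a tool call to move; the robot and the scene stay as the last step left them, time stands still between calls to the robot, and variables do not carry over. Pictures are saved under pics/ and viewed, about 8 in all and at most 12, crops included, and the job is handed in when it is done.

Besides the shell and the picture viewer there is one more tool, called after "Request:" in YAML: its name, and indented under it one key for each argument. play_rows: Moves the arm, as the interface text tells. Its arguments: {"type":"object","properties":{"plan":{"type":"array","items":{"type":"array","items":{"type":"number"}}}},"required":["plan"]}

```bash
mkdir -p pics; cat > h.py <<'E'
from workcell import *
import numpy as np, cv2
def save(n,c,crop=None):
    f=c["frame"][:,:,::-1]
    if crop: f=f[crop[1]:crop[3],crop[0]:crop[2]]; f=cv2.resize(f,None,fx=2,fy=2)
    cv2.imwrite(f"pics/{n}.png",f)
def proj(c,p):
    q=c["camera_from_world"]@np.r_[p,1]; 
    x=np.array([[q[0],-q[1],-q[2]]])
    K=np.array([[c["fx"],0,c["cx"]],[0,c["fy"],c["cy"]],[0,0,1.]])
    return cv2.projectPoints(x,np.zeros(3),np.zeros(3),K,np.array(c["distortion"]))[0].ravel()
def w(c,u,v,z):
    K=np.array([[c["fx"],0,c["cx"]],[0,c["fy"],c["cy"]],[0,0,1.]])
    n=cv2.undistortPoints(np.array([[[u,v]]],float),K,np.array(c["distortion"])).ravel()
    T=np.linalg.inv(c["camera_from_world"]); d=T[:3,:3]@[n[0],-n[1],-1]; o=T[:3,3]
    return o+d*(z-o[2])/d[2]
E
python3 - <<'E'
from h import *
o=get_obs(); print({k:np.round(v,3) for k,v in o.items()})
for n in("top","scene"):
    c=camera(n); save(n+"0",c)
    print(n,np.round(np.linalg.inv(c["camera_from_world"])[:3,3],3))
    for t in["jig","fence_face","stop_face","blank","blank_push_end","blank_stop_end","left_pivot","left_tip","left_pin","right_pivot","right_tip","right_pin","setup_block","sanding_block"]:
        r=pinpoint(t,c)
        print(t,[(np.round(a["centre"],3).tolist(),round(a["confidence"],2)) for a in r[:2]])
E
```

```text
{'clock': np.float64(0.0), 'joint_pos': array([-1.192,  0.241,  0.004,  1.335,  0.   ,  1.571]), 'joint_vel': array([ 0.001, -0.001,  0.003,  0.001, -0.   ,  0.   ]), 'tau': array([ 1.0000e-03, -3.7232e+01,  2.5240e+01,  1.7000e-02,  0.0000e+00,
        0.0000e+00]), 'eef_pos': array([ 0.185, -0.464,  0.23 ]), 'tool_rot': array([-0.694, -0.134,  0.695, -0.132]), 'ft_force': array([ 0.445,  0.48 , -0.602]), 'ft_torque': array([ 0.004, -0.073, -0.004]), 'grip_width': np.float64(0.086)}
top [0.179 0.008 1.763]
jig [([0.603, -0.042, 0.006], 0.72)]
fence_face [([0.668, -0.05, 0.031], 0.66)]
stop_face [([0.643, 0.087, 0.032], 0.96)]
blank [([0.439, -0.069, 0.047], 0.64), ([0.623, -0.058, 0.019], 0.63)]
blank_push_end [([0.606, -0.189, 0.027], 0.9)]
blank_stop_end []
left_pivot [([0.565, 0.057, 0.042], 0.85)]
left_tip [([0.458, 0.076, 0.043], 0.67), ([0.558, 0.167, 0.019], 0.36)]
left_pin [([0.57, -0.028, 0.046], 0.86)]
right_pivot [([0.55, -0.095, 0.042], 0.59)]
right_tip [([0.44, -0.071, 0.046], 0.72)]
right_pin [([0.551, -0.179, 0.047], 0.66)]
setup_block [([0.554, 0.165, 0.018], 0.52)]

[... 219 characters left out ...]
0.566, 0.057, 0.04], 0.4)]
stop_face [([0.643, 0.083, 0.028], 0.78)]
blank [([0.621, -0.055, 0.021], 0.73)]
blank_push_end [([0.606, -0.186, 0.032], 0.59)]
blank_stop_end [([0.641, 0.071, 0.029], 0.67), ([0.624, -0.058, 0.018], 0.43)]
left_pivot [([0.565, 0.057, 0.04], 0.72), ([0.364, -0.469, -0.0], 0.68)]
left_tip [([0.46, 0.078, 0.038], 0.74), ([0.549, -0.091, 0.044], 0.52)]
left_pin [([0.573, -0.03, 0.045], 0.9)]
right_pivot [([0.55, -0.094, 0.043], 0.76)]
right_tip [([0.44, -0.07, 0.048], 0.96)]
right_pin [([0.55, -0.184, 0.047], 0.83), ([0.562, 0.056, 0.04], 0.68)]
setup_block [([0.555, 0.164, 0.021], 0.66)]
sanding_block [([0.667, -0.046, 0.035], 0.63), ([0.376, -0.026, -0.002], 0.56)]
```

View pics/top0.png

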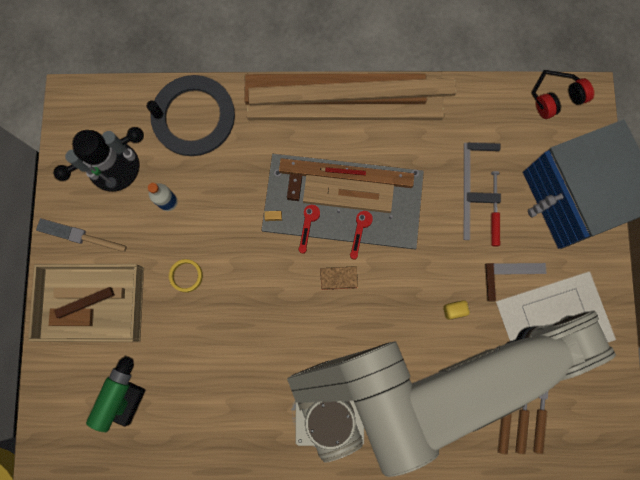

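View pics/scene0.png

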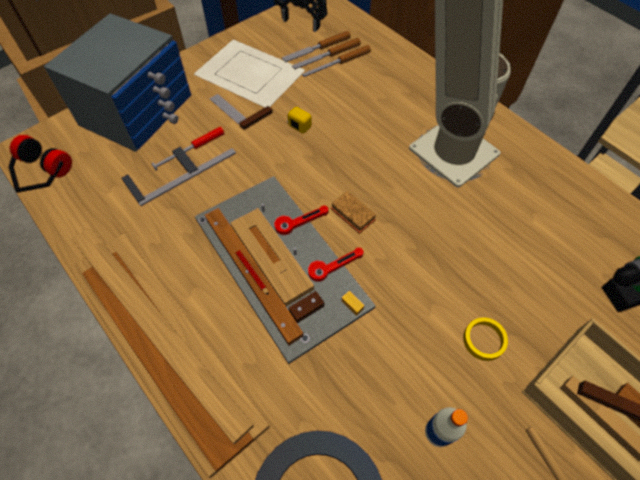

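```bash
python3 - <<'E'
from h import *
from scipy.optimize import least_squares
J={"jig":(0,0),"ff":(60,0),"st":(20,130),"lp":(-51.5,95),"rp":(-51.5,-60),"lpin":None,"rpin":None}
A=np.array([(0,0),(60,0),(60,0),(20,130),(20,130),(-51.5,95),(-51.5,95),(-51.5,-60),(-51.5,-60)])/1e3
B=np.array([(.604,-.044),(.668,-.05),(.666,-.045),(.643,.087),(.643,.083),(.565,.057),(.565,.057),(.55,-.095),(.55,-.094)])
R=lambda t:np.array([[np.cos(t),-np.sin(t)],[np.sin(t),np.cos(t)]])
f=lambda p:((A@R(p[0]).T+p[1:]-B)).ravel()
s=least_squares(f,[0,.6,0]); print(s.x, np.round(f(s.x).reshape(-1,2)*1e3,1))
inv=lambda q:(np.array(q)-s.x[1:])@R(s.x[0])*1e3
for n,q in dict(push=(.606,-.1875),stop=(.641,.071),ltip=(.459,.077),rtip=(.44,-.0705),lpin=(.5715,-.029),rpin=(.5505,-.1815),blank=(.622,-.0565)).items(): print(n,inv(q).round(1))
E
```

```text
[-0.11105968  0.6070158  -0.04189613] [[ 3.   2.1]
 [-1.4  1.5]
 [ 0.6 -3.5]
 [-1.7 -1.9]
 [-1.7  2.1]
 [ 1.4  1.2]
 [ 1.4  1.2]
 [-0.8 -0.8]
 [-0.8 -1.8]]
push [  15.1 -144.8]
stop [ 21.3 116. ]
ltip [-160.3  101.8]
rtip [-162.8  -46.9]
lpin [-36.7   8.9]
rpin [ -40.7 -145. ]
blank [ 16.5 -12.9]
```

Both views show the jig at about px (345,200) in the top view. The blank is short of the dark stop, both red levers point towards the robot, and the sanding block is in front of them. The network points fit the jig model to within about 3.5 mm. I'll now work out the moves.

```bash
cat >> h.py <<'E'
from scipy.spatial.transform import Rotation as Ro
T0=-0.111; P0=np.array([.607,-.042])
RJ=np.array([[np.cos(T0),-np.sin(T0)],[np.sin(T0),np.cos(T0)]])
def toj(p): return (np.array(p)[:2]-P0)@RJ*1e3
def st():
    o=get_obs(); R=Ro.from_quat(o["tool_rot"]).as_matrix(); M=np.eye(3); M[:2,:2]=RJ
    print("t",round(float(o["clock"]),2),"jig",toj(o["eef_pos"]).round(1),"z",round(o["eef_pos"][2]*1e3,1),"Fj",(M.T@o["ft_force"]).round(1),"w",round(float(o["grip_width"]),3))
    return o,M.T@R
E
python3 - <<'E'
from h import *
o,R=st(); print("tool axes in jig (cols)\n",R.round(3))
for k in(0,1):  # rot about tool x so that tool y -> jig -/+x or y
    a=np.arctan2(R[1,1],R[0,1]); print(a)
E
```

```text
t 1.5 jig [-372.7 -466.7] z 231.3 Fj [-0.  -0.6 -0. ] w 0.086
tool axes in jig (cols)
 [[-0.     0.47  -0.882]
 [ 0.    -0.882 -0.47 ]
 [-1.    -0.     0.   ]]
-1.081007567839351
-1.081007567839351
```

Request:
play_rows:
  plan:
    - [0,0,0,0.1225,0,0,1]
    - [0,0,0,0.1225,0,0,1]
    - [0,0,0,0.1225,0,0,1]
    - [0,0,0,0.1225,0,0,1]
    - [0,-18,-25,0,0,0,1]
    - [0,-18,-25,0,0,0,1]
    - [0,-18,-25,0,0,0,1]
    - [0,-18,-25,0,0,0,1]
    - [0,-18,-25,0,0,0,1]
    - [0,-18,-25,0,0,0,1]
    - [0,-18,-25,0,0,0,1]
    - [0,-18,-25,0,0,0,1]
    - [0,-18,-25,0,0,0,1]
    - [0,-18,-25,0,0,0,1]
    - [0,-18,-25,0,0,0,1]
    - [0,-18,-25,0,0,0,1]
    - [0,-18,-25,0,0,0,1]
    - [0,-18,-25,0,0,0,1]
    - [0,-18,-25,0,0,0,1]
    - [0,0,0,0,0,0,1]

```text
clock: 3.17
eef_pos: [0.5918, -0.2343, 0.2299]
tool_rot: [0.707, -0.037, -0.706, -0.038]
ft_force: [0.2, 0.6, -0.9]
grip_width: 0.0002
```

```bash
python3 - <<'E'
from h import *
o,R=st(); print(R.round(3))
c=camera("wrist"); save("w1",c)
for t in["blank_push_end","right_pivot","right_pin","right_tip","left_pivot","fence_face","blank"]:
    print(t,[(toj(a["centre"]).round(1),round(a["centre"][2]*1e3),round(a["confidence"],2)) for a in pinpoint(t,c)[:2]])
E
```

```text
t 3.17 jig [   6.2 -192.8] z 229.9 Fj [ 0.1  0.6 -0.9] w 0.0
[[ 0.001  0.005 -1.   ]
 [ 0.002 -1.    -0.005]
 [-1.    -0.002 -0.001]]
blank_push_end [(array([  16.9, -144.8]), 31, 0.62)]
right_pivot [(array([-48.1, -59.1]), 44, 0.86), (array([82.6,  1.3]), 42, 0.56)]
right_pin [(array([ -37.3, -141.6]), 41, 0.83)]
right_tip [(array([-162.7,  -45.6]), 40, 0.62)]
left_pivot []
fence_face [(array([65.1,  2.3]), 33, 0.97), (array([-195. , -453.2]), 2, 0.36)]
blank [(array([ 18.8, -12.5]), 17, 0.56), (array([62.2,  2.7]), 34, 0.52)]
```

View pics/w1.png

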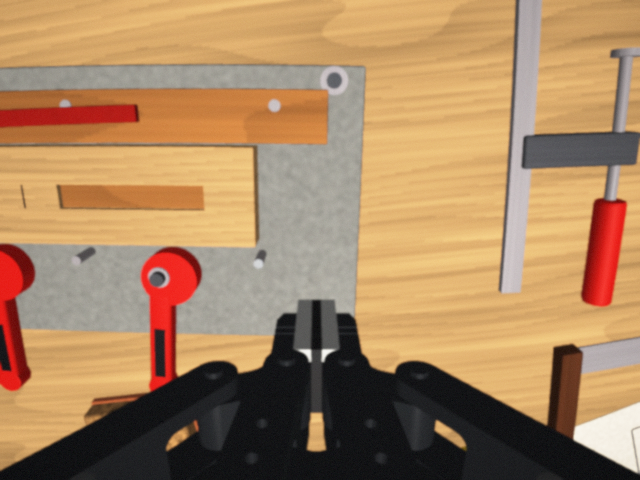

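The wrist view shows the blank's push end at px (255,195), with free base behind it and no obstacles. I'll go down at jig (17,-190).

Request:
play_rows:
  plan:
    - [0,0,-6,0,0,0,1]
    - [0,0,-6,0,0,0,1]
    - [28,0,0,0,0,0,1]
    - [28,0,0,0,0,0,1]
    - [28,0,0,0,0,0,1]
    - [28,0,0,0,0,0,1]
    - [28,0,0,0,0,0,1]
    - [28,0,0,0,0,0,1]
    - [20,0,0,0,0,0,1]
    - [14,0,0,0,0,0,1]
    - [0,0,0,0,0,0,1]
    - [0,-10,0,0,0,0,1]
    - [0,-10,0,0,0,0,1]
    - [0,-6,0,0,0,0,1]
    - [0,-4,0,0,0,0,1]
    - [0,0,0,0,0,0,1]

```text
clock: 4.9
eef_pos: [0.6039, -0.208, 0.0307]
tool_rot: [0.707, -0.039, -0.705, -0.038]
ft_force: [-0.0, -0.3, -0.1]
grip_width: -0.0
```

```bash
python3 -c "
from h import *
st()"
```

```text
t 4.9 jig [  15.3 -165.3] z 30.7 Fj [-0.  -0.3 -0.1] w -0.0
```

Request:
play_rows:
  plan:
    - [2,-3,-1,0,0,0,1]
    - [0,-3,-1,0,0,0,1]
    - [0,-3,0,0,0,0,1]
    - [0,-3,0,0,0,0,1]
    - [0,-2,0,0,0,0,1]
    - [0,-2,0,0,0,0,1]
    - [0,0,0,0,0,0,1]

```text
clock: 5.48
eef_pos: [0.6066, -0.1935, 0.0273]
tool_rot: [0.706, -0.039, -0.706, -0.039]
ft_force: [-0.0, -0.3, 0.5]
grip_width: 0.0001
```

```bash
python3 - <<'E'
from h import *
st()
c=camera("top")
for t in["blank_push_end","blank_stop_end","stop_face","blank"]:
    print(t,[(toj(a["centre"]).round(1),round(a["centre"][2]*1e3),round(a["confidence"],2)) for a in pinpoint(t,c)[:2]])
E
```

```text
t 5.48 jig [  16.4 -150.6] z 27.3 Fj [ 0.  -0.3  0.5] w 0.0
blank_push_end [(array([-53. ,  96.2]), 40, 0.19)]
blank_stop_end [(array([ 17.8, 122.2]), 29, 0.65)]
stop_face [(array([-163. ,  101.1]), 41, 0.69), (array([ 21.1, 128.8]), 32, 0.66)]
blank [(array([18.6, -6.6]), 18, 0.66)]
```

Request:
play_rows:
  plan:
    - [0,-2,0,0,0,0,1]
    - [0,-2,0,0,0,0,1]
    - [0,-1,0,0,0,0,1]

```text
clock: 5.98
eef_pos: [0.6071, -0.1887, 0.0273]
tool_rot: [-0.706, 0.039, 0.706, 0.039]
ft_force: [-0.1, -1.5, 0.3]
grip_width: 0.0
```

Request:
play_rows:
  plan:
    - [0,-1,0,0,0,0,1]
    - [0,-1,0,0,0,0,1]

```text
clock: 6.15
eef_pos: [0.6073, -0.1867, 0.0273]
tool_rot: [-0.706, 0.039, 0.706, 0.039]
ft_force: [-0.3, -1.9, 0.4]
grip_width: -0.0001
```

Request:
play_rows:
  plan:
    - [0,-1,0,0,0,0,1]
    - [0,-1,0,0,0,0,1]

```text
clock: 6.32
eef_pos: [0.6074, -0.1865, 0.0273]
tool_rot: [-0.706, 0.041, 0.706, 0.038]
ft_force: [-0.8, -8.3, -0.6]
grip_width: 0.0005
```

Force has jumped and motion has stopped, so the blank is at the stop. I'll back off, lift and check.

Request:
play_rows:
  plan:
    - [0,4,0,0,0,0,1]
    - [0,8,0,0,0,0,1]
    - [0,12,0,0,0,0,1]
    - [-12,0,0,0,0,0,1]
    - [-20,0,0,0,0,0,1]
    - [-20,0,0,0,0,0,1]
    - [0,0,0,0,0,0,1]

```text
clock: 6.9
eef_pos: [0.6079, -0.2099, 0.0849]
tool_rot: [0.709, -0.04, -0.703, -0.039]
ft_force: [0.9, -0.9, 1.6]
grip_width: 0.0003
```

```bash
python3 - <<'E'
from h import *
st()
c=camera("scene"); save("s2",c,(180,160,400,370))
for t in["blank_push_end","blank_stop_end","stop_face","blank","left_tip","left_pivot","right_tip","right_pivot","sanding_block","fence_face"]:
    print(t,[(toj(a["centre"]).round(1),round(a["centre"][2]*1e3),round(a["confidence"],2)) for a in pinpoint(t,c)[:2]])
E
```

```text
t 6.9 jig [  19.5 -166.8] z 84.9 Fj [ 1.  -0.8  1.6] w 0.0
blank_push_end [(array([  14.5, -127.5]), 31, 0.86)]
blank_stop_end [(array([ 21.5, 128.2]), 30, 0.77), (array([  16.7, -130.7]), 29, 0.71)]
stop_face [(array([ 23.2, 125.9]), 28, 0.55)]
blank [(array([19.3,  2.5]), 20, 0.58), (array([-231.3,  -12.1]), -4, 0.23)]
left_tip [(array([ 0.6, -2.7]), -1, 0.6), (array([-163.5,  104.5]), 40, 0.58)]
left_pivot [(array([-55.9,  90.1]), 41, 0.92)]
right_tip [(array([-160.2,  -44.9]), 46, 0.81), (array([19.8,  0.3]), 18, 0.5)]
right_pivot [(array([59.6,  3.6]), 32, 0.7), (array([-53.4, -60.6]), 46, 0.68)]
sanding_block [(array([-72. , 203.4]), 18, 0.74), (array([  14.2, -132.3]), 30, 0.72)]
fence_face [(array([56.5,  3.4]), 33, 0.55)]
```

View pics/s2.png

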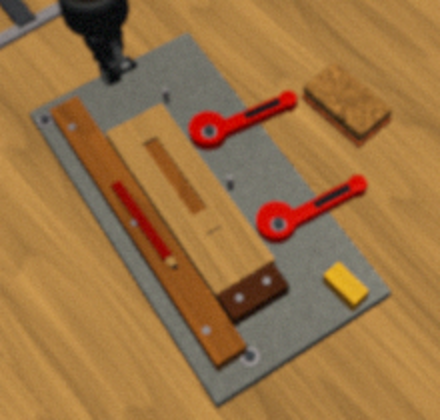

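The crop shows the blank tight on the dark stop at px (250,285), levers still open. Moving over to the right lever's +y side.

Request:
play_rows:
  plan:
    - [0,-27,27.5,0,0,0,1]
    - [0,-27,27.5,0,0,0,1]
    - [0,-27,27.5,0,0,0,1]
    - [0,-27,27.5,0,0,0,1]
    - [0,-27,27.5,0,0,0,1]
    - [0,-27,27.5,0,0,0,1]
    - [0,0,0,0,0,0,1]
    - [20,0,0,0,0,0,1]
    - [20,0,0,0,0,0,1]
    - [12,0,0,0,0,0,1]
    - [5,0,0,0,0,0,1]
    - [0,0,0,0,0,0,1]
    - [0,0,0,0,0,0,1]

```text
clock: 8.53
eef_pos: [0.4582, -0.0411, 0.0225]
tool_rot: [0.706, -0.03, -0.706, -0.037]
ft_force: [0.1, 0.7, 0.4]
grip_width: 0.0001
```

```bash
cat >> h.py <<'E'
def arc(y0,ths,start,r=95):
    p=np.array(start)
    for t in ths:
        h=13.5*abs(np.cos(t))+11*abs(np.sin(t))
        u=np.array([-np.cos(t),-np.sin(t)]); v=np.array([np.sin(t),-np.cos(t)])
        q=np.array([-51.5,y0])+r*u-v*(10+h)
        d=q-p; p=q
        print(round(t,2),q.round(1),"row [0,%.1f,%.1f]"%(-d[1],-d[0]))
E
python3 - <<'E'
from h import *
o,R=st(); print(R.round(3))
arc(-60,np.r_[np.arange(-.1,1.0,.1),np.arange(1.05,1.62,.05)],toj(o["eef_pos"]))
E
```

```text
t 8.53 jig [-148.   -15.6] z 22.5 Fj [0.1 0.7 0.4] w 0.0
[[-0.     0.015 -1.   ]
 [ 0.01  -1.    -0.015]
 [-1.    -0.01  -0.   ]]
-0.1 [-143.6  -26.1] row [0,10.6,-4.4]
0.0 [-146.5  -36.5] row [0,10.4,2.9]
0.1 [-148.5  -45.1] row [0,8.6,2.0]
0.2 [-149.7  -54. ] row [0,8.9,1.2]
0.3 [-150.   -63.1] row [0,9.1,0.3]
0.4 [-149.4  -72.4] row [0,9.3,-0.6]
0.5 [-147.9  -81.7] row [0,9.4,-1.5]
0.6 [-145.4  -91.1] row [0,9.3,-2.5]
0.7 [-141.8 -100.2] row [0,9.2,-3.5]
0.8 [-137.3 -109.1] row [0,8.9,-4.6]
0.9 [-131.7 -117.6] row [0,8.5,-5.6]
1.05 [-121.5 -129.3] row [0,11.7,-10.2]
1.1 [-117.7 -132.9] row [0,3.6,-3.8]
1.15 [-113.6 -136.3] row [0,3.4,-4.1]
1.2 [-109.4 -139.4] row [0,3.2,-4.3]
1.25 [-104.9 -142.4] row [0,2.9,-4.5]
1.3 [-100.2 -145.1] row [0,2.7,-4.7]
1.35 [ -95.4 -147.5] row [0,2.4,-4.8]
1.4 [ -90.4 -149.7] row [0,2.2,-5.0]
1.45 [ -85.3 -151.6] row [0,1.9,-5.1]
1.5 [ -80.1 -153.2] row [0,1.6,-5.2]
1.55 [ -74.7 -154.5] row [0,1.3,-5.3]
1.6 [ -70.1 -155.6] row [0,1.0,-4.6]
```

Request:
play_rows:
  plan:
    - [-4,0,0,0,0,0,1]
    - [0,10.5,0,0,0,0,1]
    - [0,10.5,0,0,0,0,1]
    - [0,9,0,0,0,0,1]
    - [0,9,1,0,0,0,1]
    - [0,9,0,0,0,0,1]
    - [0,9,-0.5,0,0,0,1]
    - [0,9.5,-1.5,0,0,0,1]
    - [0,9.5,-2.5,0,0,0,1]
    - [0,9,-3.5,0,0,0,1]
    - [0,9,-4.5,0,0,0,1]
    - [0,8.5,-5.5,0,0,0,1]
    - [0,0,0,0,0,0,1]

```text
clock: 9.62
eef_pos: [0.4661, -0.1467, 0.0253]
tool_rot: [0.707, -0.031, -0.706, -0.037]
ft_force: [0.4, 0.3, -0.7]
grip_width: 0.0003
```

```bash
python3 - <<'E'
from h import *
o,R=st()
arc(-60,np.arange(1.,1.62,.075),toj(o["eef_pos"]))
c=camera("top"); save("t3",c,(240,140,440,290))
for t in["right_tip","left_tip"]:
    print(t,[(toj(a["centre"]).round(1),round(a["centre"][2]*1e3),round(a["confidence"],2)) for a in pinpoint(t,c)[:2]])
E
```

```text
t 9.62 jig [-128.4 -119.6] z 25.3 Fj [ 0.3  0.4 -0.7] w 0.0
1.0 [-125.2 -125.6] row [0,6.0,-3.2]
1.08 [-119.6 -131.1] row [0,5.6,-5.5]
1.15 [-113.6 -136.3] row [0,5.1,-6.0]
1.22 [-107.1 -140.9] row [0,4.7,-6.5]
1.3 [-100.2 -145.1] row [0,4.1,-6.9]
1.37 [ -93.  -148.6] row [0,3.6,-7.3]
1.45 [ -85.3 -151.6] row [0,3.0,-7.6]
1.52 [ -77.4 -153.9] row [0,2.3,-7.9]
1.6 [ -70.1 -155.6] row [0,1.7,-7.3]
right_tip [(array([-72.7, 201.2]), 17, 0.62), (array([-287.8, -358.8]), -3, 0.52)]
left_tip [(array([-161.1,  101.7]), 41, 0.77), (array([ 18.8, 129. ]), 28, 0.61)]
```

View pics/t3.png

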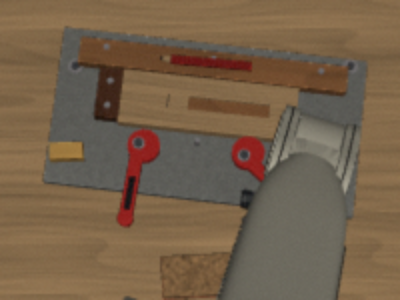

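The right lever at px (250,155) is swinging round, with the finger behind it. Continuing towards home.

Request:
play_rows:
  plan:
    - [0,6,-3,0,0,0,1]
    - [0,5.5,-5.5,0,0,0,1]
    - [0,5,-6,0,0,0,1]
    - [0,4.5,-6.5,0,0,0,1]
    - [0,4,-7,0,0,0,1]
    - [0,3.5,-7,0,0,0,1]
    - [0,3,-7.5,0,0,0,1]
    - [0,1,-4,0,0,0,1]
    - [0,0,0,0,0,0,1]

```text
clock: 10.52
eef_pos: [0.5087, -0.1816, 0.0247]
tool_rot: [0.706, -0.03, -0.706, -0.037]
ft_force: [-1.7, -0.1, -0.3]
grip_width: -0.0002
```

```bash
python3 - <<'E'
from h import *
o,R=st()
E
```

```text
t 10.52 jig [ -82.2 -149.7] z 24.7 Fj [-1.7 -0.3 -0.3] w -0.0
```

Request:
play_rows:
  plan:
    - [0,0.5,-3,0,0,0,1]
    - [0,0.5,-3,0,0,0,1]
    - [0,0,0,0,0,0,1]

```text
clock: 10.77
eef_pos: [0.5131, -0.183, 0.0247]
tool_rot: [-0.706, 0.031, 0.707, 0.037]
ft_force: [-4.1, 0.6, -0.5]
grip_width: -0.0002
```

Request:
play_rows:
  plan:
    - [0,0,-2,0,0,0,1]
    - [0,0,-2,0,0,0,1]
    - [0,0,0,0,0,0,1]

```text
clock: 11.02
eef_pos: [0.5166, -0.1838, 0.0247]
tool_rot: [-0.705, 0.031, 0.707, 0.037]
ft_force: [-6.2, -0.5, 0.2]
grip_width: -0.0004
```

Request:
play_rows:
  plan:
    - [0,0,-2,0,0,0,1]
    - [0,0,0,0,0,0,1]

```text
clock: 11.18
eef_pos: [0.517, -0.1839, 0.0246]
tool_rot: [-0.704, 0.031, 0.708, 0.037]
ft_force: [-8.9, 0.1, 3.6]
grip_width: 0.0005
```

```bash
python3 - <<'E'
from h import *
o,R=st()
E
```

```text
t 11.18 jig [ -73.7 -151. ] z 24.6 Fj [-8.9 -0.9  3.6] w 0.001
```

Request:
play_rows:
  plan:
    - [0,0,-2,0,0,0,1]
    - [0,0,-2,0,0,0,1]
    - [0,0,0,0,0,0,1]

```text
clock: 11.43
eef_pos: [0.5171, -0.1839, 0.0244]
tool_rot: [-0.702, 0.031, 0.711, 0.037]
ft_force: [-17.1, -0.5, 11.7]
grip_width: -0.0002
```

Request:
play_rows:
  plan:
    - [0,0,-2,0,0,0,1]
    - [0,0,-2,0,0,0,1]
    - [0,0,0,0,0,0,1]

```text
clock: 11.68
eef_pos: [0.5172, -0.1839, 0.0242]
tool_rot: [-0.699, 0.032, 0.713, 0.038]
ft_force: [-26.2, -0.2, 18.3]
grip_width: 0.0001
```

```bash
python3 - <<'E'
from h import *
o,R=st()
E
```

```text
t 11.68 jig [ -73.5 -151. ] z 24.2 Fj [-26.   -3.1  18.3] w 0.0
```

Force climbed to 26 N with no movement, so the right lever is on its pin. Backing off, lifting and crossing to the left lever.

Request:
play_rows:
  plan:
    - [0,0,6,0,0,0,1]
    - [0,0,8,0,0,0,1]
    - [0,0,14,0,0,0,1]
    - [-20,0,0,0,0,0,1]
    - [-20,0,0,0,0,0,1]
    - [-20,0,0,0,0,0,1]
    - [0,-29,5.5,0,0,0,1]
    - [0,-29,5.5,0,0,0,1]
    - [0,-29,5.5,0,0,0,1]
    - [0,-29,5.5,0,0,0,1]
    - [0,-29,5.5,0,0,0,1]
    - [0,-29,5.5,0,0,0,1]
    - [0,-29,5.5,0,0,0,1]
    - [0,-29,5.5,0,0,0,1]
    - [0,-29,5.5,0,0,0,1]
    - [0,-29,5.5,0,0,0,1]
    - [0,0,0,0,0,0,1]
    - [0,0,0,0,0,0,1]

```text
clock: 13.18
eef_pos: [0.4633, 0.029, 0.0922]
tool_rot: [-0.706, -0.032, 0.707, 0.021]
ft_force: [0.7, -0.8, 0.8]
grip_width: -0.0002
```

```bash
python3 - <<'E'
from h import *
o,R=st(); print(R.round(3))
c=camera("top"); save("t4",c,(240,140,440,290))
for t in["right_tip","left_tip","right_pivot","blank","blank_push_end","blank_stop_end"]:
    print(t,[(toj(a["centre"]).round(1),round(a["centre"][2]*1e3),round(a["confidence"],2)) for a in pinpoint(t,c)[:2]])
E
```

```text
t 13.18 jig [-150.7   54.6] z 92.2 Fj [ 0.8 -0.7  0.8] w -0.0
[[-0.009  0.125 -0.992]
 [ 0.074 -0.989 -0.125]
 [-0.997 -0.075  0.   ]]
right_tip [(array([ -53.1, -170.6]), 46, 0.66), (array([-52.7, -61.3]), 40, 0.41)]
left_tip [(array([-160.9,  101.1]), 44, 0.42), (array([-286.6, -354.5]), -4, 0.22)]
right_pivot [(array([-50.1, -58.9]), 44, 0.83), (array([58.6,  0.5]), 33, 0.72)]
blank [(array([18.5,  2.4]), 17, 0.86), (array([-52.2,  92.8]), 40, 0.33)]
blank_push_end [(array([  19.2, -131.9]), 30, 0.98)]
blank_stop_end [(array([ -40.2, -142.8]), 46, 0.69)]
```

View pics/t4.png

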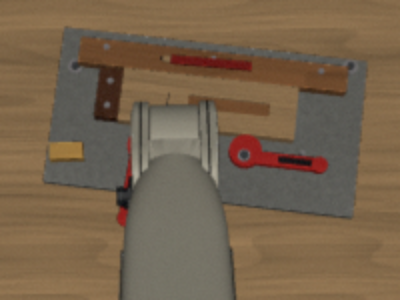

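```bash
python3 - <<'E'
from h import *
o,R=st(); print(o["joint_pos"].round(3), Ro.from_matrix(R.T@np.array([[0,0,-1],[0,-1,0],[-1,0,0]])).as_rotvec().round(3))
E
```

```text
t 13.53 jig [-150.6   54.2] z 91.9 Fj [-0.1 -0.2  0.6] w -0.0
[ 0.012  0.286 -0.326  0.96   0.075  3.141] [0.124 0.005 0.075]
```

The last joint hit its range limit, which stopped the move short and tilted the tool. I'll level the tool and turn it about a quarter turn the other way.

Request:
play_rows:
  plan:
    - [0,0,0,-0.1,0,0,1]
    - [0,0,0,0,0,0.075,1]
    - [0,0,0,-0.12,0,0,1]
    - [0,0,0,-0.12,0,0,1]
    - [0,0,0,-0.12,0,0,1]
    - [0,0,0,-0.12,0,0,1]
    - [0,0,0,-0.12,0,0,1]
    - [0,0,0,-0.12,0,0,1]
    - [0,0,0,-0.12,0,0,1]
    - [0,0,0,-0.12,0,0,1]
    - [0,0,0,-0.12,0,0,1]
    - [0,0,0,-0.12,0,0,1]
    - [0,0,0,-0.12,0,0,1]
    - [0,0,0,0,0,0,1]
    - [0,0,0,0,0,0,1]

```text
clock: 14.78
eef_pos: [0.4633, 0.0288, 0.0919]
tool_rot: [0.536, 0.462, -0.532, 0.465]
ft_force: [-0.0, 0.3, -0.3]
grip_width: -0.0003
```

```bash
python3 - <<'E'
from h import *
o,R=st(); print(o["joint_pos"].round(3)); print(R.round(3)); print(Ro.from_matrix(R.T@np.array([[0,1,0],[0,0,-1],[-1,0,0]])).as_rotvec().round(3))
E
```

```text
t 14.78 jig [-150.7   54.4] z 91.9 Fj [-0.1  0.3 -0.3] w -0.0
[ 6.200e-02  2.800e-01 -3.310e-01  9.530e-01  1.000e-03  1.773e+00]
[[ 0.007  1.    -0.029]
 [ 0.002 -0.029 -1.   ]
 [-1.     0.006 -0.002]]
[-0.029 -0.002 -0.007]
```

Request:
play_rows:
  plan:
    - [0,0,-28,0,0,0,1]
    - [0,2,-28,0,0,0,1]
    - [0,2,-28,0,0,0,1]
    - [0,0,0,0,0,0,1]
    - [0,0,0,0,0,0,1]

```text
clock: 15.2
eef_pos: [0.4789, 0.1126, 0.0921]
tool_rot: [0.535, 0.463, -0.531, 0.466]
ft_force: [0.3, -0.9, -0.0]
grip_width: 0.0002
```

```bash
python3 - <<'E'
from h import *
o,R=st(); print(o["joint_pos"].round(3))
c=camera("wrist"); save("w5",c)
for t in["left_tip","left_pivot"]:
    print(t,[(toj(a["centre"]).round(1),round(a["centre"][2]*1e3),round(a["confidence"],2)) for a in pinpoint(t,c)[:2]])
E
```

```text
t 15.2 jig [-144.4  139.5] z 92.1 Fj [ 0.4 -0.8 -0. ] w 0.0
[ 2.320e-01  3.290e-01 -2.600e-01  9.750e-01 -1.000e-03  1.939e+00]
left_tip [(array([-162.8,  106.4]), 43, 0.55)]
left_pivot [(array([-49.9,  95.7]), 42, 0.73)]
```

View pics/w5.png

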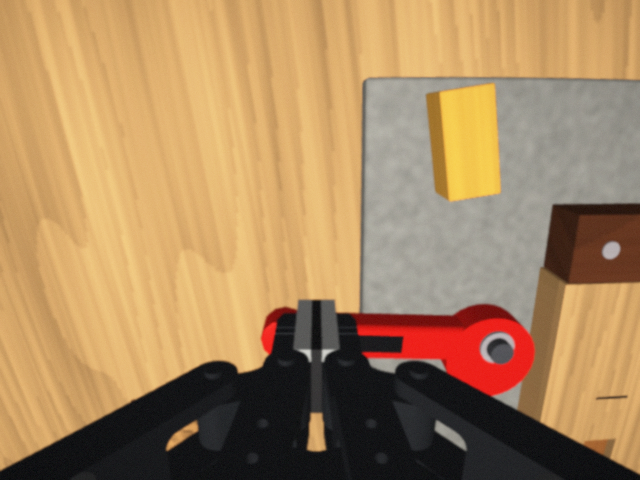

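The lever at px (265–530, 340) is below the fingers, with the setup block at (465,140) clear. By the numbers, the finger (y=139) is about 15 mm beyond contact on the +y side. Going down.

Request:
play_rows:
  plan:
    - [20,0,0,0,0,0,1]
    - [20,0,0,0,0,0,1]
    - [16,0,0,0,0,0,1]
    - [9,0,0,0,0,0,1]
    - [0,0,0,0,0,0,1]
    - [0,0,0,0,0,0,1]

```text
clock: 15.85
eef_pos: [0.4788, 0.111, 0.0271]
tool_rot: [0.535, 0.463, -0.532, 0.465]
ft_force: [0.6, -0.4, 0.8]
grip_width: -0.0002
```

```bash
sed -i 's/h=13.5\*abs(np.cos(t))+11\*abs(np.sin(t))/h=11*abs(np.cos(t))+13.5*abs(np.sin(t))/; s/"row \[0,%.1f,%.1f\]"%(-d\[1\],-d\[0\])/"row y,z %.1f,%.1f"%(d[0],-d[1])/' h.py
python3 - <<'E'
from h import *
o,R=st()
arc(95,np.r_[np.arange(-.1,1.0,.1),np.arange(1.0,1.55,.075),1.571],toj(o["eef_pos"]))
E
```

```text
t 15.85 jig [-144.3  137.8] z 27.1 Fj [ 0.6 -0.3  0.8] w -0.0
-0.1 [-143.8  126.7] row y,z 0.5,11.2
0.0 [-146.5  116. ] row y,z -2.7,10.7
0.1 [-148.3  107.7] row y,z -1.8,8.3
0.2 [-149.3   99.1] row y,z -1.0,8.6
0.3 [-149.5   90.3] row y,z -0.2,8.8
0.4 [-148.9   81.4] row y,z 0.6,8.9
0.5 [-147.4   72.4] row y,z 1.5,9.0
0.6 [-145.    63.4] row y,z 2.4,9.0
0.7 [-141.6   54.5] row y,z 3.4,8.9
0.8 [-137.3   45.9] row y,z 4.3,8.6
0.9 [-132.    37.6] row y,z 5.3,8.3
1.0 [-125.8   29.8] row y,z 6.2,7.8
1.08 [-120.5   24.3] row y,z 5.3,5.5
1.15 [-114.8   19.2] row y,z 5.8,5.1
1.22 [-108.6   14.6] row y,z 6.2,4.7
1.3 [-101.9   10.4] row y,z 6.6,4.2
1.37 [-94.9   6.8] row y,z 7.0,3.7
1.45 [-87.5   3.7] row y,z 7.4,3.1
1.52 [-79.8   1.2] row y,z 7.7,2.5
1.57 [-75.  -0.] row y,z 4.8,1.2
```

Request:
play_rows:
  plan:
    - [0,0,11,0,0,0,1]
    - [0,-2,10.5,0,0,0,1]
    - [0,-1.5,8.5,0,0,0,1]
    - [0,-1,8.5,0,0,0,1]
    - [0,0,9,0,0,0,1]
    - [0,0.5,9,0,0,0,1]
    - [0,1.5,9,0,0,0,1]
    - [0,2.5,9,0,0,0,1]
    - [0,3.5,9,0,0,0,1]
    - [0,4.5,8.5,0,0,0,1]
    - [0,5.5,8.5,0,0,0,1]
    - [0,6,8,0,0,0,1]
    - [0,0,0,0,0,0,1]

```text
clock: 16.93
eef_pos: [0.4847, -0.0004, 0.027]
tool_rot: [0.535, 0.462, -0.532, 0.466]
ft_force: [0.5, -0.4, 0.3]
grip_width: 0.0001
```

```bash
python3 - <<'E'
from h import *
o,R=st(); print(o["joint_pos"].round(3))
arc(95,np.r_[np.arange(1.0,1.55,.075),1.571],toj(o["eef_pos"]))
E
```

```text
t 16.93 jig [-126.1   27.8] z 27.0 Fj [ 0.5 -0.3  0.3] w 0.0
[-1.000e-03  4.000e-01 -3.580e-01  8.060e-01 -0.000e+00  1.709e+00]
1.0 [-125.8   29.8] row y,z 0.3,-2.1
1.08 [-120.5   24.3] row y,z 5.3,5.5
1.15 [-114.8   19.2] row y,z 5.8,5.1
1.22 [-108.6   14.6] row y,z 6.2,4.7
1.3 [-101.9   10.4] row y,z 6.6,4.2
1.37 [-94.9   6.8] row y,z 7.0,3.7
1.45 [-87.5   3.7] row y,z 7.4,3.1
1.52 [-79.8   1.2] row y,z 7.7,2.5
1.57 [-75.  -0.] row y,z 4.8,1.2
```

Request:
play_rows:
  plan:
    - [0,5.5,3.5,0,0,0,1]
    - [0,6,5,0,0,0,1]
    - [0,6,4.5,0,0,0,1]
    - [0,6.5,4,0,0,0,1]
    - [0,7,3.5,0,0,0,1]
    - [0,7,3,0,0,0,1]
    - [0,5,1.5,0,0,0,1]
    - [0,0,0,0,0,0,1]

```text
clock: 17.6
eef_pos: [0.524, -0.0296, 0.0273]
tool_rot: [0.535, 0.463, -0.531, 0.466]
ft_force: [0.1, -0.8, -0.1]
grip_width: -0.0002
```

Request:
play_rows:
  plan:
    - [0,3,0.5,0,0,0,1]
    - [0,3,0,0,0,0,1]
    - [0,0,0,0,0,0,1]

```text
clock: 17.85
eef_pos: [0.5281, -0.0308, 0.0272]
tool_rot: [0.534, 0.463, -0.532, 0.466]
ft_force: [-2.9, -0.9, 1.3]
grip_width: -0.0
```

```bash
python3 - <<'E'
from h import *
st()
E
```

```text
t 17.85 jig [-79.7   2.3] z 27.2 Fj [-2.7 -1.2  1.3] w -0.0
```

Request:
play_rows:
  plan:
    - [0,2,0,0,0,0,1]
    - [0,2,0,0,0,0,1]
    - [0,0,0,0,0,0,1]

```text
clock: 18.1
eef_pos: [0.5314, -0.0316, 0.0271]
tool_rot: [0.534, 0.463, -0.532, 0.466]
ft_force: [-3.8, -0.9, 1.3]
grip_width: 0.0002
```

Request:
play_rows:
  plan:
    - [0,2,0,0,0,0,1]
    - [0,2,0,0,0,0,1]
    - [0,0,0,0,0,0,1]

```text
clock: 18.35
eef_pos: [0.5331, -0.0318, 0.0269]
tool_rot: [0.533, 0.465, -0.533, 0.464]
ft_force: [-9.8, -1.8, 6.1]
grip_width: -0.0002
```

Request:
play_rows:
  plan:
    - [0,2,0,0,0,0,1]
    - [0,2,0,0,0,0,1]
    - [0,0,0,0,0,0,1]

```text
clock: 18.6
eef_pos: [0.5333, -0.0319, 0.0265]
tool_rot: [-0.531, -0.467, 0.535, -0.463]
ft_force: [-18.1, -0.5, 12.9]
grip_width: -0.0001
```

```bash
python3 - <<'E'
from h import *
st()
E
```

```text
t 18.6 jig [-74.4   1.9] z 26.5 Fj [-17.9  -2.5  12.9] w -0.0
```

Request:
play_rows:
  plan:
    - [0,3,0,0,0,0,1]
    - [0,0,0,0,0,0,1]
    - [0,-7,0,0,0,0,1]
    - [0,-9,0,0,0,0,1]
    - [0,-15,0,0,0,0,1]
    - [-20,0,0,0,0,0,1]
    - [-30,0,0,0,0,0,1]
    - [-30,0,0,0,0,0,1]
    - [-30,-25,0,0,0,0,1]
    - [-20,-25,0,0,0,0,1]
    - [0,-25,0,0,0,0,1]
    - [0,-25,0,0,0,0,1]
    - [0,-25,0,0,0,0,1]
    - [0,0,0,0,0,0,1]
    - [0,0,0,0,0,0,1]

```text
clock: 19.85
eef_pos: [0.3884, -0.0112, 0.1572]
tool_rot: [0.536, 0.463, -0.53, 0.467]
ft_force: [0.7, -0.1, -0.9]
grip_width: 0.0001
```

```bash
python3 - <<'E'
from h import *
st()
for n in("top","scene"):
    c=camera(n); save(n+"6",c,(240,140,440,290) if n=="top" else (180,160,400,370))
    for t in["right_pivot","right_tip","left_pivot","left_tip","right_pin","left_pin","blank","blank_push_end","blank_stop_end","pencil","setup_block","sanding_block"]:
        print(t,[(toj(a["centre"]).round(1),round(a["centre"][2]*1e3),round(a["confidence"],2)) for a in pinpoint(t,c)[:2]])
E
```

```text
t 19.85 jig [-220.7    6.4] z 157.2 Fj [ 0.7 -0.  -0.9] w 0.0
right_pivot [(array([-51.2, -60.7]), 43, 0.94)]
right_tip [(array([ -53.8, -169.5]), 46, 0.74)]
left_pivot [(array([-52.3,  92.2]), 42, 0.63)]
left_tip [(array([-51.3, -17.6]), 42, 0.59)]
right_pin [(array([ -41.2, -144.7]), 45, 0.79), (array([ -54.6, -171.3]), 48, 0.16)]
left_pin [(array([-38.4,   6.4]), 44, 0.97)]
blank [(array([19.4, -0. ]), 23, 0.86)]
blank_push_end [(array([  18.8, -131.8]), 26, 0.86)]
blank_stop_end [(array([ 18.7, 128.2]), 28, 0.74)]
pencil [(array([80.8, -3.6]), 44, 0.53)]
setup_block [(array([ -55.8, -170.6]), 48, 0.64), (array([-75.6, 202.5]), 21, 0.63)]
sanding_block []
right_pivot [(array([-53.2, -58.8]), 44, 0.92), (array([ 22.5, 126.5]), 28, 0.24)]
right_tip [(array([ -48.8, -170.6]), 46, 0.69)]
left_pivot [(array([-53.3,  93.6]), 39, 0.6)]
left_tip [(array([-50.9, -16.3]), 37, 0.67)]
right_pin [(array([ -42.1, -145.7]), 46, 0.55)]
left_pin [(array([-37.6,  11. ]), 44, 0.84), (array([ -51.1, -169.5]), 46, 0.73)]
blank [(array([18.7,  0.3]), 16, 0.86), (array([  76.6, -369.7]), 1, 0.2)]
blank_push_end [(array([  17.7, -129.1]), 33, 0.97)]
blank_stop_end [(array([ 26. , 129.8]), 29, 0.98)]
pencil [(array([82. ,  4.7]), 47, 0.68)]
setup_block [(array([-73.3, 199.6]), 22, 0.89)]
sanding_block []
```

View pics/top6.png

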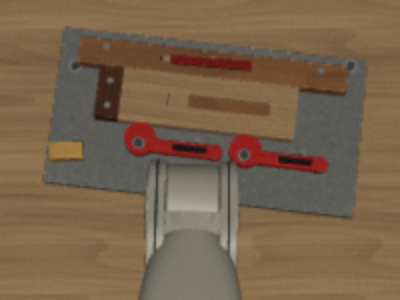

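View pics/scene6.png

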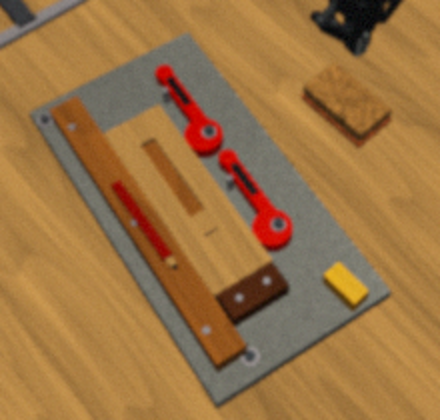

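Both views show the two arms parallel to the blank and against their pins (scene crop (165,95) and (230,180)). The blank is on the stop and fence, nothing else has moved, and the robot is clear.

```bash
python3 -c "
from workcell import *
print(job_done())"
```

```text
the job is handed in; nothing more can be done
None
```

The job is handed in after about 20 s of the 67 s allowed: the blank is up against the end stop, and both cam levers are home against their pins. I pushed the blank first, then closed the right lever, then the left, all with the shut fingers.

**Blank:** I pushed until it stopped moving and the force rose to about 8 N. The last pictures put its origin within about 1.5 mm of the seated position (x = 20, y = 0), inside the networks' 4 mm accuracy. No gap to the stop or fence shows in either view.

**Levers:** Each was pushed until it stopped moving and the force climbed, to 26 N on the right and 18 N on the left (plus one more 3 mm nudge). Both tips then measured parallel to the blank within 2–5 mm, which is network noise.

**Other things:** The pencil, setup block and sanding block look unmoved in the last pictures. The networks did not find the sanding block in those last pictures, so I judged it by eye. I did not recheck the remaining tools individually.

**What went wrong:** On the way to the left lever the last joint reached its range limit (3.141 rad), so that move stopped short with the tool slightly tilted. I levelled it and turned it about a quarter turn back while clear of everything. That could count against the joint-range rule, as the interface reported nothing about it either way.

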